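Click the sample box lid shut all round

TASK

The orange lid rim of the grey sample box is standing up: with your fingertips, press down on it section by section, all round, until each of its four sections has clicked shut, flush with the black corner posts, and stays shut. Only press: do not grip, lift or shift the box, do not press on the clear window, and leave the slugs, the block and the magnifier around it where they stand. Finish with the hand clear of everything.

Things in the scene. Friction and masses are not known exactly. Their poses are not given: they have to be found in the camera images.
- sample_box: grey plastic sample box, loose on the table, about 1 kg, 150 mm (its x) by 200 mm (its y), upright; origin at the centre of its underside, z up. Four black 24 mm square corner posts end 60 mm above the table; between them lie the four orange rim sections of the lid: tops at 67 mm when up, 60 mm when shut. All four start up; pressing a shut one again is harmless.
- window: the clear window inside the orange rim, 100 x 150 mm, fixed to the box, its top 53 mm above the table (7 mm below a shut rim); not to be pressed; origin at its centre
- rim_front_top (a point): centre of the top face of the orange front rim section (marked by a black pad), the long side at the box's -x (150 x 200 box, section 24 wide in x, 148 long in y); moves down with it
- rim_front (a joint): travel of the front section in m: 0 = up, 0.007 = clicked shut, flush with the posts. It slides straight down alone, pressed anywhere along its length: resists with about 8 N at first, less towards half way, then snaps down by itself, stays shut and is rigid; let go before half way, it springs back up
- rim_back_top (a point): centre of the top face of the orange back rim section (marked by a black pad), the long side at the box's +x (24 wide in x, 148 long in y); moves down with it
- rim_back (a joint): travel of the back section in m: 0 = up, 0.007 = clicked shut, flush with the posts. It slides straight down alone, pressed anywhere along its length: resists with about 8 N at first, less towards half way, then snaps down by itself, stays shut and is rigid; let go before half way, it springs back up
- rim_left_top (a point): centre of the top face of the orange left rim section (marked by a black pad), the short side at the box's +y (98 long in x, 24 wide in y); moves down with it
- rim_left (a joint): travel of the left section in m: 0 = up, 0.007 = clicked shut, flush with the posts. It slides straight down alone, pressed anywhere along its length: resists with about 8 N at first, less towards half way, then snaps down by itself, stays shut and is rigid; let go before half way, it springs back up
- rim_right_top (a point): centre of the top face of the orange right rim section (marked by a black pad), the short side at the box's -y (98 long in x, 24 wide in y); moves down with it
- rim_right (a joint): travel of the right section in m: 0 = up, 0.007 = clicked shut, flush with the posts. It slides straight down alone, pressed anywhere along its length: resists with about 8 N at first, less towards half way, then snaps down by itself, stays shut and is rigid; let go before half way, it springs back up
- bronze_slug: upright slug, dark foot and bright yellow-bronze head, 32 mm diameter, 45 mm high; a loose bystander near the box, origin at the centre of its underside; to be left alone
- steel_slug: upright slug with a bright steel head, 34 mm diameter, 50 mm high; a loose bystander near the box, origin at the centre of its underside; to be left alone
- copper_slug: upright slug with a copper head, 30 mm diameter, 36 mm high; a loose bystander near the box, origin at the centre of its underside; to be left alone
- test_block: square steel test block, 32 x 32 x 34 mm high; a loose bystander near the box, origin at the centre of its underside; to be left alone
- loupe: black round magnifier standing on end, 38 mm diameter, 34 mm high; a loose bystander near the box, origin at the centre of its underside; to be left alone
- drilled_slug: aluminium ring, 40 mm diameter, 24 mm high, 18 mm hole; a loose bystander near the box, origin at the centre of its underside; to be left alone

How it is judged:
At the end, for the whole second after the job is handed in: All four rim sections are down at least 5.8 of their 7 mm and stay there; the box stands flat on the table within 20 mm of where it stood, at rest; the six bystanders stand upright within 15 mm of where they were (value of joint each of rim_front, rim_back, rim_left, rim_right above 0.0058 m and height (world z) of sample_box below 0.004 m and angle between sample_box's own z axis and vertical below 0.03 rad and distance of sample_box from where it was at the start of the episode below 0.02 m and linear speed of sample_box below 0.02 m/s and distance of each of bronze_slug, steel_slug, copper_slug, test_block, loupe, drilled_slug from where it was at the start of the episode below 0.015 m and angle between each of bronze_slug, steel_slug, copper_slug, test_block, loupe, drilled_slug's own z axis and vertical below 0.1 rad); the robot touches nothing.
It fails at once if the box is lifted or tipped (height (world z) of sample_box above 0.006 m or angle between sample_box's own z axis and vertical above 0.08 rad).
It fails at once if the box is shoved more than 20 mm (distance of sample_box from where it was at the start of the episode above 0.02 m).
It fails at once if the clear window is pressed (contact force between window and anything else above 3 N).
It fails at once if a slug, the block or the magnifier is displaced more than 15 mm, lifted or knocked over (distance of any of bronze_slug, steel_slug, copper_slug, test_block, loupe, drilled_slug from where it was at the start of the episode above 0.015 m or angle between any of bronze_slug, steel_slug, copper_slug, test_block, loupe, drilled_slug's own z axis and vertical above 0.3 rad).
It also fails if it takes over 67 s, if anything falls off the work surface, if the arm or the gripper's body presses on something with over 40 N, if the wrist force passes 120 N, or if a joint passes its speed limit or range.

ROBOT

A 6-joint arm with a two-finger parallel gripper is mounted at the origin on the work surface. World frame = base frame: x ahead of the robot, y to its left, z up, the work surface at z = 0. Lengths are in m, angles in rad, forces in N, time in s.
With the tool pointing down it reaches from about 0.15 to 0.775 m from the base axis. Payload 6.1 kg.
Tool frame: the origin (TCP) lies midway between the tips of the shut fingers; the grasp point (between the pads) lies 19 mm behind it; z points along the fingers, y is the line along which they close (so a half turn about z gives the same grasp; the last joint's range is limited). The gripper opens to 85 mm and grips with 20 to 120 N. Pads are 22 mm wide; open, the fingers measure 114 mm over their backs; the gripper's body (76 mm by 85 mm) begins 54 mm behind the grasp point. The pads swing forward as they close: fully open they stand 13 mm farther back than shut.
Start: joints at [-1.291, 0.126, -0.04, 1.405, 0, 1.571], TCP at [0.145, -0.505, 0.2] pointing down, gripper open.
Joint ranges: [-2.72, 2.72], [-0.95, 1.95], [-1.27, 1.35], [-1.78, 2.02], [-1.46, 1.47], [-3.14, 3.14]. Speed limits (rad/s): [2.39, 2.39, 3.01, 3.14, 3.14, 3.14].

INTERFACE

Orientations are given as a unit quaternion [x, y, z, w].
In Python, from plant import * gives the robot as it stands.
- The arm moves only by the tool move_arm, never from a script. Its argument "steps" is one flat list of numbers, 7 for each row, row after row: the shift along the tool's x, y, z normalised to -1 to 1, where 1 is 0.75 m, then the turn, a rotation vector about the tool's x, y, z normalised to -1 to 1, where 1 is 180 degrees, then the opening, from 0 (shut) to 1 (fully open). In form: [x, y, z, rx, ry, rz, hand, x, y, z, rx, ry, rz, hand, ...]. A call has 1 to 5 rows; each row is the pose to reach, as a shift and turn from the pose commanded when the call began, along the tool's axes at that moment, turning the shorter way round; what a row does not reach only later rows make up. A row lasts 1/8 s, in which the tool goes at most 62.5 mm and 10.7 degrees, less where a joint would pass 70% of its speed; a pose out of reach is approached as far as the arm can. A call with a number of a shift or a turn outside -1 to 1 is refused whole. A call with a gripper value outside its range is refused whole. The fingers move at their own pace and stop on an object; "force" is the grip in N (left out, the last holds). Time passes only in rows, so rows that repeat a pose let the fingers close. It gives the time, the measured TCP pose, the force, the opening and the grip force at its end, in the units of the state.
- get_obs(): the state, without advancing time (a new reading comes with each control period).
- grab_frame(name): name is "scene" or "top"; returns (picture, depth): 480x640x3 uint8, red, green, blue; 480x640 float32, m along the optical axis (not along the pixel's ray), 0 where there is no reading.
- camera_params(name): a dict with "camera_matrix" (3x3 intrinsics, pixels), "view" (4x4, takes a point from world to camera coordinates). Camera axes: x right, y up, looking along -z (the intrinsics and any distortion apply to the point x, -y, -z); pixel columns grow to the right and rows downward; lengths in m; the calibration is good to about 2 mm. A picture is of the moment at which its call begins. camera_params takes no time and is no camera call.
- finish_job(): hands the job in; it is judged then, once.
The state is a dict: "time": time; "qpos": joint angles; "dq": joint speeds; "joint_torque": joint torques, N m; "tcp_pos": TCP position; "orientation": TCP orientation; "ft_force": force on the tool from outside, world axes, zero at the start; "ft_torque": the same for the moment, N m; "grip_width": opening from 0.0 (shut) to 1.0 (fully open); "grasp_force": force on a finger pad.
Only numpy, scipy, OpenCV 4.12 (cv2) and the standard library are available. Lean on these libraries where they do the work, as an engineer would, in place of code of your own. Each camera call takes 0.05 s, during which the arm holds its last target. There are 200 camera calls.

## Working session

There is one attempt and no reset: what is moved stays moved. The work goes in short steps, Python scripts to look and compute and a tool call to move; the robot and the scene stay as the last step left them, time stands still between calls to the robot, and variables do not carry over. Pictures are saved under pics/ and viewed, at most 10 in all, crops included, and the job is handed in when it is done.

Besides the shell and the picture viewer there is one more tool, called after "Emit:" as name(argument=value, ...) on one line, values as JSON. move_arm: Moves the arm, as the interface text tells. Scaled input: -1 to 1 covers 0.75 m each way for a shift and 180 degrees each way for a turn. Its arguments: {"type":"object","properties":{"steps":{"type":"array","items":{"type":"number"}},"force":{"type":"number"}},"required":["steps"]}

```bash
ls; mkdir -p pics; python3 - <<'E'
from plant import *
import cv2,numpy as np
o=get_obs();print(o)
for n in("scene","top"):
    p,d=grab_frame(n);cv2.imwrite(f"pics/{n}0.png",p[:,:,::-1]);np.savez(f"{n}0.npz",p=p,d=d)
    c=camera_params(n);print(n,c)
E
```

```text
pics
{'time': 0.0, 'qpos': array([-1.29098287e+00,  1.26392866e-01, -4.06030596e-02,  1.40537340e+00,
        7.82715068e-07,  1.57079844e+00]), 'dq': array([-6.79849873e-04,  4.41477758e-04, -2.15102022e-03, -1.51352559e-03,
        6.37707605e-05,  1.86498561e-05]), 'joint_torque': array([-2.23468349e-03, -4.35918581e+01,  3.52921700e+01,  1.73766806e-02,
       -7.11499706e-05,  3.56752452e-06]), 'tcp_pos': array([ 0.14487055, -0.50415553,  0.19892401]), 'orientation': array([ 9.90228849e-01,  1.39449662e-01, -1.09291125e-04, -7.78868273e-04]), 'ft_force': array([-0.28587596, -0.64722269,  0.15944456]), 'ft_torque': array([ 0.01166882,  0.03042126, -0.01329544]), 'grasp_force': 0.0, 'grip_width': 1.0006992890764748}
scene {'camera_matrix': array([[499.69809388,   0.        , 316.55286846],
       [  0.        , 499.69809388, 242.97200513],
       [  0.        ,   0.        ,   1.        ]]), 'view': array([[-0.28936773,  0.95721714,  0.00129034,  0.1152468 ],
       [-0.56636186, -0.1722982 ,  0.80594514,  0.27364197],
       [ 0.77168683,  0.23248371,  0.59198882, -1.25008163],
       [ 0.        ,  0.        ,  0.        ,  1.        ]])}
top {'camera_matrix': array([[584.68429964,   0.        , 318.52441486],
       [  0.        , 584.68429964, 239.67560111],
       [  0.        ,   0.        ,   1.        ]]), 'view': array([[-6.46168760e-04, -9.99716220e-01,  2.38130544e-02,
         5.75558532e-02],
       [ 9.90107648e-01,  2.70157593e-03,  1.40283806e-01,
        -5.63313740e-01],
       [-1.40308329e-01,  2.36681343e-02,  9.89824930e-01,
        -9.58988663e-01],
       [ 0.00000000e+00,  0.00000000e+00,  0.00000000e+00,
         1.00000000e+00]])}
```

View pics/top0.png

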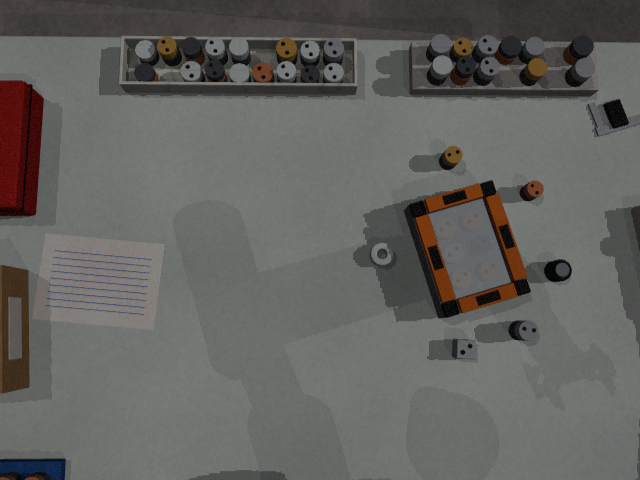

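View pics/scene0.png

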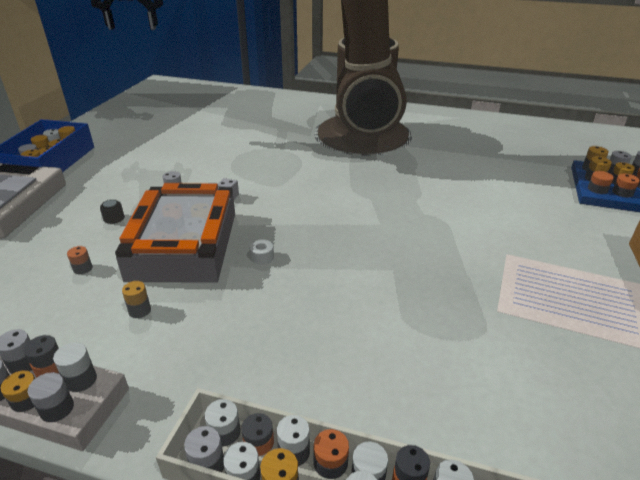

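The top view shows the box with its pads at about (455,197), (505,237), (488,297) and (435,257), turned about 17°. The tool is already roughly aligned with that. The scene view confirms all four sections are up and the slugs are clear of the rim.

```bash
cat > h.py <<'E'
import numpy as np,cv2
from plant import *
def ray(n,uv,z):
    c=camera_params(n);K=c["camera_matrix"];V=c["view"];R=V[:3,:3];t=V[:3,3]
    uv=np.atleast_2d(uv).astype(float)
    q=np.c_[(uv[:,0]-K[0,2])/K[0,0],-(uv[:,1]-K[1,2])/K[1,1],-np.ones(len(uv))]@R
    o=-R.T@t
    return o+q*((z-o[2])/q[:,2])[:,None]
def pads(n,p,roi,z=.067):
    x0,y0,x1,y1=roi
    h=cv2.cvtColor(p,cv2.COLOR_RGB2HSV)
    m=cv2.inRange(h,(4,170,110),(18,255,255));k=np.zeros_like(m);k[y0:y1,x0:x1]=m[y0:y1,x0:x1]
    pts=cv2.findNonZero(k)
    hull=cv2.convexHull(pts);f=np.zeros_like(m);cv2.fillConvexPoly(f,hull,255)
    dark=cv2.inRange(p,(0,0,0),(60,60,60))&cv2.erode(f,np.ones((3,3)))
    N,_,s,c=cv2.connectedComponentsWithStats(dark)
    return [(c[i],s[i,4],ray(n,c[i],z)[0]) for i in range(1,N) if s[i,4]>30]
E
python3 - <<'E'
from h import *
for n,roi in(("top",(400,175,535,325)),("scene",(115,180,240,255))):
    D=np.load(n+"0.npz")
    for c,a,w in pads(n,D["p"],roi): 
        u,v=c.round().astype(int)
        d=D["d"][v,u];K=camera_params(n);V=np.linalg.inv(K["view"]);k=K["camera_matrix"]
        P=V@[ (c[0]-k[0,2])/k[0,0]*d,-(c[1]-k[1,2])/k[1,1]*d,-d,1]
        print(n,c.round(1),a,w.round(4),"depth",P[:3].round(4))
E
```

```text
top [498.8 237.8] 454 [ 0.5633 -0.2426  0.067 ] depth [ 0.5636 -0.2434  0.0648]
top [454.2 197. ] 215 [ 0.6325 -0.1699  0.067 ] depth [ 0.6332 -0.1708  0.0637]
top [424.6 210.4] 74 [ 0.6094 -0.1192  0.067 ] depth [ 0.6113 -0.1213  0.0571]
top [506.1 236.2] 226 [ 0.566  -0.2552  0.067 ] depth [ 0.5664 -0.2561  0.0644]
top [435.  257.5] 226 [ 0.53   -0.1346  0.067 ] depth [ 0.53   -0.1347  0.0666]
top [487.8 297.5] 234 [ 0.4638 -0.22    0.067 ] depth [ 0.464  -0.2208  0.0644]
top [454.5 302.8] 80 [ 0.4551 -0.1645  0.067 ] depth [ 0.4554 -0.1667  0.0585]
scene [188.7 185.5] 46 [ 0.4623 -0.2228  0.067 ] depth [ 0.4646 -0.2213  0.0685]
scene [139.8 212. ] 88 [ 0.5656 -0.2577  0.067 ] depth [ 0.5677 -0.2559  0.0686]
scene [215.5 212.3] 90 [ 0.5296 -0.1364  0.067 ] depth [ 0.5324 -0.1348  0.069 ]
scene [164.7 243.3] 106 [ 0.6317 -0.1717  0.067 ] depth [ 0.633  -0.1707  0.0681]
```

Pads: near short (0.4635, -0.221), far short (0.632, -0.1705), left long (0.530, -0.135), right long (0.566, -0.256). Opposite pads are 176 mm and 126 mm apart, as the given sizes require. The box's yaw is 16.7° and the tool's is 16.0°.

Emit:
move_arm(steps=[0.511, -0.246, 0, 0, 0, 0.004, 0, 0.511, -0.246, 0, 0, 0, 0.004, 0, 0.511, -0.246, 0, 0, 0, 0.004, 0, 0.511, -0.246, 0, 0, 0, 0.004, 0, 0.511, -0.246, 0, 0, 0, 0.004, 0], force=40)

```text
time: 0.72
tcp_pos: [0.3792, -0.2949, 0.1995]
orientation: [0.991, 0.133, -0.0, -0.0]
ft_force: [0.0, -1.0, -0.2]
grip_width: -0.002
grasp_force: 0.0
```

Emit:
move_arm(steps=[0.134, -0.064, 0, 0, 0, -0.008, 0, 0.134, -0.064, 0.08, 0, 0, -0.008, 0, 0.134, -0.064, 0.13, 0, 0, -0.008, 0, 0.134, -0.064, 0.13, 0, 0, -0.008, 0])

```text
time: 1.23
tcp_pos: [0.4599, -0.2216, 0.0984]
orientation: [0.989, 0.147, -0.003, -0.002]
ft_force: [0.2, -0.2, 0.2]
grip_width: -0.001
grasp_force: 0.0
```

```bash
python3 - <<'E'
from h import *
o=get_obs();print(o["time"],o["tcp_pos"],o["orientation"],o["grip_width"])
p,d=grab_frame("scene");cv2.imwrite("pics/s1.png",cv2.resize(p[110:300,60:310,::-1],None,fx=3,fy=3))
E
```

```text
1.225 [ 0.45990514 -0.22157076  0.0983832 ] [ 0.9891925   0.14656211 -0.00349795 -0.00234569] -0.0011223837274514906
```

View pics/s1.png

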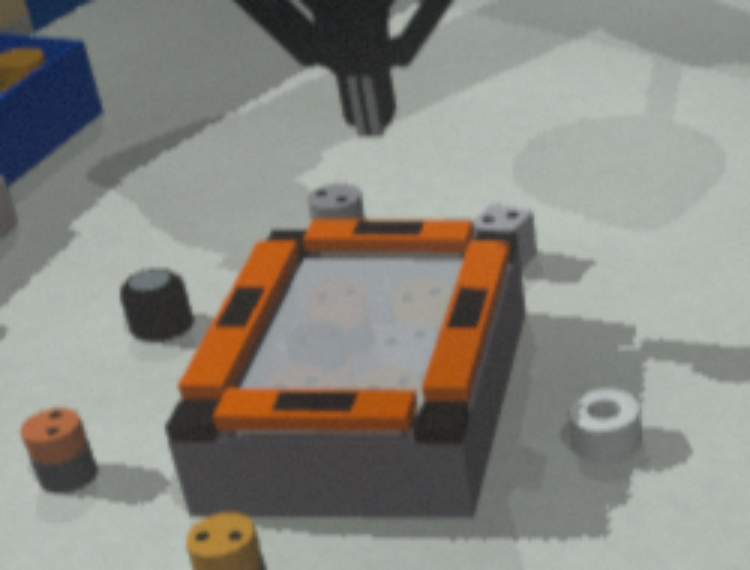

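The shut fingertips show above the near section at about (183,153) in the full frame, higher than I expected. I'll check this against the projection and depth before going down.

```bash
python3 - <<'E'
from h import *
for n in("scene","top"):
    o=get_obs();c=camera_params(n);K=c["camera_matrix"];V=c["view"]
    q=V@[*o["tcp_pos"],1];u=K@[q[0],-q[1],-q[2]];print(n,o["tcp_pos"],o["dq"].round(3),u[:2]/u[2],-q[2])
    p,d=grab_frame(n)
    if n=="scene":
        for v in range(140,178,3):
            print(v,[ (lambda P:tuple(P[:3].round(3)))(np.linalg.inv(V)@[(x-K[0,2])/K[0,0]*d[v,x],-(v-K[1,2])/K[1,1]*d[v,x],-d[v,x],1]) for x in(180,184,188)])
    cv2.imwrite(f"pics/{n}2.png",cv2.resize(p[120:340,380:620,::-1],None,fx=2.5,fy=2.5))
E
```

```text
scene [ 0.46113903 -0.22289745  0.10125737] [-0.021 -0.032  0.067  0.016 -0.001 -0.001] [186.0473354  168.26113167] 0.8861035177264108
140 [(np.float64(0.472), np.float64(-0.218), np.float64(0.161)), (np.float64(0.466), np.float64(-0.214), np.float64(0.159)), (np.float64(0.46), np.float64(-0.211), np.float64(0.156))]
143 [(np.float64(0.47), np.float64(-0.22), np.float64(0.154)), (np.float64(0.466), np.float64(-0.215), np.float64(0.153)), (np.float64(0.465), np.float64(-0.208), np.float64(0.154))]
146 [(np.float64(0.472), np.float64(-0.22), np.float64(0.149)), (np.float64(0.468), np.float64(-0.215), np.float64(0.148)), (np.float64(0.466), np.float64(-0.209), np.float64(0.148))]
149 [(np.float64(0.471), np.float64(-0.222), np.float64(0.143)), (np.float64(0.47), np.float64(-0.215), np.float64(0.144)), (np.float64(0.209), np.float64(-0.373), np.float64(0.002))]
152 [(np.float64(0.471), np.float64(-0.223), np.float64(0.137)), (np.float64(0.47), np.float64(-0.216), np.float64(0.138)), (np.float64(0.226), np.float64(-0.363), np.float64(0.003))]
155 [(np.float64(0.243), np.float64(-0.375), n
[... 859 characters left out ...]
at64(0.003))]
170 [(np.float64(0.309), np.float64(-0.338), np.float64(0.003)), (np.float64(0.306), np.float64(-0.33), np.float64(0.002)), (np.float64(0.303), np.float64(-0.322), np.float64(0.002))]
173 [(np.float64(0.319), np.float64(-0.332), np.float64(0.001)), (np.float64(0.318), np.float64(-0.323), np.float64(0.002)), (np.float64(0.316), np.float64(-0.315), np.float64(0.003))]
176 [(np.float64(0.402), np.float64(-0.278), np.float64(0.046)), (np.float64(0.332), np.float64(-0.315), np.float64(0.003)), (np.float64(0.327), np.float64(-0.309), np.float64(0.002))]
top [ 0.46221877 -0.22392974  0.1031172 ] [-0.014 -0.021  0.038 -0.002  0.     0.001] [497.37115751 297.57598497] 0.9270738309684632
```

View pics/top2.png

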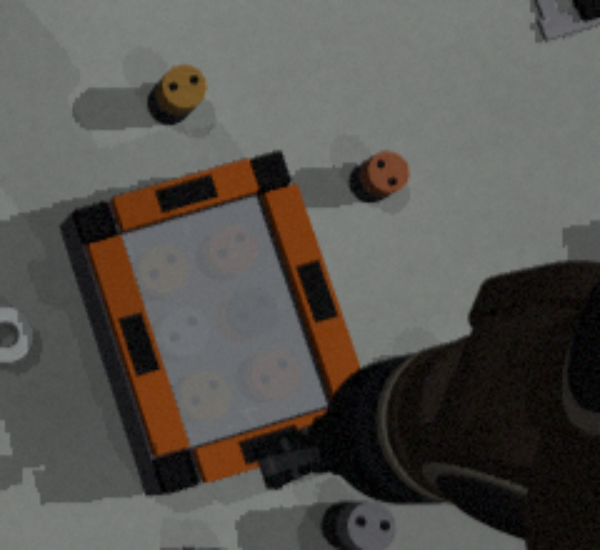

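```bash
cat >> h.py <<'E'
def tip():
    n="scene";c=camera_params(n);K=c["camera_matrix"];V=np.linalg.inv(c["view"])
    o=get_obs();p,d=grab_frame(n)
    v,u=np.mgrid[:480,:640]
    P=np.stack([(u-K[0,2])/K[0,0]*d,-(v-K[1,2])/K[1,1]*d,-d,np.ones_like(d)],-1)@V.T
    t=o["tcp_pos"]
    m=(np.hypot(P[...,0]-t[0],P[...,1]-t[1])<.03)&(P[...,2]>.075)&(d>0)
    Q=P[m];k=Q[:,2]<Q[:,2].min()+.006
    print("t",o["time"],"tcp",t.round(4),"F",o["ft_force"].round(1),"tip zmin",Q[:,2].min().round(4),"mean",Q[k][:,:3].mean(0).round(4),"xr",np.ptp(Q[k],axis=0)[:2].round(3),k.sum())
E
python3 - <<'E'
from h import *
tip()
tip()
E
```

```text
t 1.375 tcp [ 0.4629 -0.2246  0.1042] F [ 0.3 -0.6 -0.5] tip zmin 0.1381 mean [ 0.4711 -0.2216  0.1412] xr [0.016 0.018] 23
t 1.425 tcp [ 0.4633 -0.2249  0.1046] F [-0.1 -0.9  0.5] tip zmin 0.1389 mean [ 0.4715 -0.2219  0.142 ] xr [0.02  0.013] 31
```

The tip is seen about 34 mm above the reported TCP, and it is consistent between looks. I'll go down gently, watch the force, and check again with the camera.

Emit:
move_arm(steps=[0.001, -0.004, 0.012, 0, 0, 0, 0, 0.001, -0.004, 0.026, 0, 0, 0, 0, 0.001, -0.004, 0.026, 0, 0, 0, 0])

```text
time: 1.85
tcp_pos: [0.4614, -0.2203, 0.0816]
orientation: [0.989, 0.146, -0.001, -0.001]
ft_force: [-0.0, 0.2, 0.5]
grip_width: -0.003
grasp_force: 0.0
```

```bash
python3 - <<'E'
from h import *
tip()
p,d=grab_frame("scene");cv2.imwrite("pics/s3.png",cv2.resize(p[110:260,110:260,::-1],None,fx=4,fy=4))
o=get_obs();print(o["qpos"].round(4),o["orientation"].round(4))
E
```

```text
t 1.85 tcp [ 0.4614 -0.2203  0.0816] F [-0.   0.2  0.5] tip zmin 0.1154 mean [ 0.4696 -0.2171  0.1188] xr [0.016 0.013] 27
[-0.4454  0.1283 -0.295   1.1481 -0.      2.4039] [ 9.893e-01  1.456e-01 -3.000e-04 -2.000e-04]
```

View pics/s3.png

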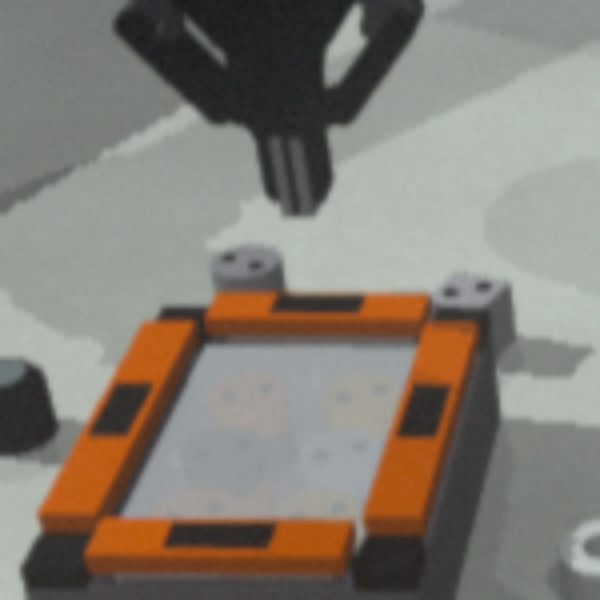

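The fingertips really are at about z = 0.115, laterally over the near pad, so contact should come at a reported z of about 0.033.

Emit:
move_arm(steps=[0, 0, 0.02, 0, 0, 0, 0, 0, 0, 0.04, 0, 0, 0, 0, 0, 0, 0.048, 0, 0, 0, 0, 0, 0, 0.048, 0, 0, 0, 0])

```text
time: 2.45
tcp_pos: [0.4618, -0.2203, 0.0459]
orientation: [0.989, 0.146, -0.001, -0.0]
ft_force: [-0.1, 0.2, -0.4]
grip_width: -0.001
grasp_force: 0.0
```

```bash
python3 - <<'E'
from h import *
tip()
E
```

```text
t 2.45 tcp [ 0.4618 -0.2203  0.0459] F [-0.1  0.2 -0.4] tip zmin 0.0796 mean [ 0.4705 -0.2188  0.0832] xr [0.016 0.019] 21
```

Emit:
move_arm(steps=[0, 0, 0.008, 0, 0, 0, 0, 0, 0, 0.014, 0, 0, 0, 0, 0, 0, 0.018, 0, 0, 0, 0, 0, 0, 0.02, 0, 0, 0, 0])

```text
time: 3.0
tcp_pos: [0.4623, -0.2207, 0.0317]
orientation: [0.989, 0.146, 0.0, 0.0]
ft_force: [0.5, 0.3, -0.5]
grip_width: -0.003
grasp_force: 0.0
```

Emit:
move_arm(steps=[0, 0, 0.002, 0, 0, 0, 0, 0, 0, 0.004, 0, 0, 0, 0, 0, 0, 0.005, 0, 0, 0, 0])

```text
time: 3.38
tcp_pos: [0.4622, -0.2206, 0.0284]
orientation: [0.989, 0.146, 0.0, 0.0]
ft_force: [-2.9, 1.2, 9.1]
grip_width: -0.005
grasp_force: 4.4
```

Contact at 9 N. I'll press on.

Emit:
move_arm(steps=[0, 0, 0.003, 0, 0, 0, 0, 0, 0, 0.006, 0, 0, 0, 0, 0, 0, 0.006, 0, 0, 0, 0])

```text
time: 3.75
tcp_pos: [0.4625, -0.2208, 0.0281]
orientation: [0.989, 0.146, 0.001, 0.001]
ft_force: [-12.4, 5.9, 36.4]
grip_width: 0.001
grasp_force: 18.2
```

Rigid at 0.028, so it is probably shut. I'll lift and check.

Emit:
move_arm(steps=[0, 0, -0.02, 0, 0, 0, 0, 0, 0, -0.05, 0, 0, 0, 0, 0, 0, -0.06, 0, 0, 0, 0, 0, 0, -0.06, 0, 0, 0, 0])

```text
time: 4.25
tcp_pos: [0.4626, -0.2207, 0.0685]
orientation: [0.989, 0.146, 0.0, 0.0]
ft_force: [-0.3, 0.5, -0.5]
grip_width: -0.002
grasp_force: 0.0
```

```bash
cat >> h.py <<'E'
SEC=dict(near=(.4635,-.221),far=(.632,-.1705),left=(.530,-.1355),right=(.566,-.256))
def heights():
    n="scene";c=camera_params(n);K=c["camera_matrix"];V=np.linalg.inv(c["view"])
    p,d=grab_frame(n);v,u=np.mgrid[:480,:640]
    P=np.stack([(u-K[0,2])/K[0,0]*d,-(v-K[1,2])/K[1,1]*d,-d,np.ones_like(d)],-1)@V.T
    for k,(x,y) in SEC.items():
        m=(np.hypot(P[...,0]-x,P[...,1]-y)<.009)&(P[...,2]>.05)&(P[...,2]<.075)
        print(k,np.median(P[m][:,2]).round(4) if m.any() else None,m.sum())
    return p
E
python3 - <<'E'
from h import *
p=heights();tip();cv2.imwrite("pics/s4.png",cv2.resize(p[110:260,110:260,::-1],None,fx=4,fy=4))
E
```

```text
near 0.0621 44
far 0.0688 82
left 0.0691 51
right 0.0694 49
t 4.3 tcp [ 0.4622 -0.2205  0.0679] F [ 0.1 -0.3 -0.2] tip zmin 0.1011 mean [ 0.4704 -0.2175  0.1048] xr [0.018 0.014] 19
```

View pics/s4.png

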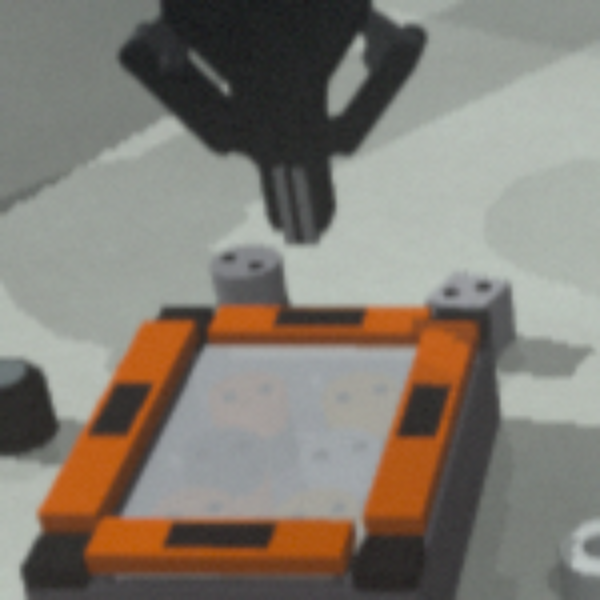

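The near section is shut, now 7 mm lower than the others at z = 0.062 against 0.069. Next is the right long section.

Emit:
move_arm(steps=[0.06, 0.045, 0, 0, 0, 0, 0, 0.119, 0.089, 0, 0, 0, 0, 0, 0.119, 0.089, 0, 0, 0, 0, 0, 0.119, 0.089, 0.02, 0, 0, 0, 0, 0.119, 0.089, 0.028, 0, 0, 0, 0])

```text
time: 4.97
tcp_pos: [0.565, -0.258, 0.0456]
orientation: [0.989, 0.146, -0.001, -0.001]
ft_force: [-0.1, -0.2, 0.4]
grip_width: -0.004
grasp_force: 0.0
```

```bash
python3 - <<'E'
from h import *
tip()
E
```

```text
t 4.975 tcp [ 0.565  -0.258   0.0456] F [-0.1 -0.2  0.4] tip zmin 0.0795 mean [ 0.5737 -0.2555  0.0822] xr [0.013 0.013] 26
```

Emit:
move_arm(steps=[0.001, 0.001, 0.008, 0, 0, 0, 0, 0.001, 0.001, 0.014, 0, 0, 0, 0, 0.001, 0.001, 0.019, 0, 0, 0, 0, 0.001, 0.001, 0.023, 0, 0, 0, 0, 0.001, 0.001, 0.024, 0, 0, 0, 0])

```text
time: 5.65
tcp_pos: [0.5678, -0.2592, 0.0291]
orientation: [0.989, 0.146, -0.0, -0.0]
ft_force: [-0.5, 0.4, 0.5]
grip_width: 0.004
grasp_force: 0.0
```

Emit:
move_arm(steps=[0, 0, 0.003, 0, 0, 0, 0, 0, 0, 0.004, 0, 0, 0, 0, 0, 0, -0.02, 0, 0, 0, 0, 0, 0, -0.05, 0, 0, 0, 0, 0, 0, -0.05, 0, 0, 0, 0])

```text
time: 6.28
tcp_pos: [0.5695, -0.26, 0.0693]
orientation: [0.989, 0.146, 0.002, 0.001]
ft_force: [0.0, -0.1, -1.3]
grip_width: -0.003
grasp_force: 0.0
```

```bash
python3 - <<'E'
from h import *
heights();tip()
E
```

```text
near 0.0619 42
far 0.0685 84
left 0.069 48
right 0.0622 54
t 6.325 tcp [ 0.5687 -0.2597  0.0679] F [ 0.2 -0.3 -0.7] tip zmin 0.1014 mean [ 0.5765 -0.2567  0.1045] xr [0.016 0.015] 28
```

Right is shut. Next is the far section.

Emit:
move_arm(steps=[0.06, -0.045, 0, 0, 0, 0, 0, 0.117, -0.089, 0, 0, 0, 0, 0, 0.117, -0.089, 0, 0, 0, 0, 0, 0.117, -0.089, 0.02, 0, 0, 0, 0, 0.117, -0.089, 0.028, 0, 0, 0, 0])

```text
time: 7.0
tcp_pos: [0.6309, -0.1708, 0.0437]
orientation: [0.989, 0.145, -0.001, -0.001]
ft_force: [0.6, -1.0, -0.5]
grip_width: -0.005
grasp_force: 0.0
```

```bash
python3 - <<'E'
from h import *
tip()
E
```

```text
t 7.0 tcp [ 0.6309 -0.1708  0.0437] F [ 0.6 -1.  -0.5] tip zmin 0.0763 mean [ 0.6391 -0.1677  0.0802] xr [0.012 0.013] 18
```

Emit:
move_arm(steps=[0.002, 0, 0.008, 0, 0, 0, 0, 0.002, 0, 0.014, 0, 0, 0, 0, 0.002, 0, 0.018, 0, 0, 0, 0, 0.002, 0, 0.022, 0, 0, 0, 0, 0.002, 0, 0.024, 0, 0, 0, 0])

```text
time: 7.68
tcp_pos: [0.6342, -0.1696, 0.0284]
orientation: [0.989, 0.146, 0.0, 0.0]
ft_force: [-2.9, 1.1, 9.9]
grip_width: -0.0
grasp_force: 4.9
```

Emit:
move_arm(steps=[0, 0, 0.002, 0, 0, 0, 0, 0, 0, 0.002, 0, 0, 0, 0, 0, 0, -0.02, 0, 0, 0, 0, 0, 0, -0.05, 0, 0, 0, 0, 0, 0, -0.05, 0, 0, 0, 0])

```text
time: 8.3
tcp_pos: [0.6358, -0.17, 0.0678]
orientation: [0.989, 0.146, 0.002, 0.001]
ft_force: [0.1, -0.2, 0.2]
grip_width: 0.001
grasp_force: 0.0
```

```bash
python3 - <<'E'
from h import *
heights();tip()
E
```

```text
near 0.0624 38
far 0.0622 62
left 0.069 54
right 0.0624 46
t 8.35 tcp [ 0.635  -0.1698  0.0663] F [-0.1 -0.9 -0. ] tip zmin 0.0999 mean [ 0.6433 -0.1674  0.1033] xr [0.012 0.02 ] 26
```

Far is shut. The last one is the left section.

Emit:
move_arm(steps=[-0.06, -0.045, 0, 0, 0, 0, 0, -0.12, -0.088, 0, 0, 0, 0, 0, -0.12, -0.088, 0, 0, 0, 0, 0, -0.12, -0.088, 0.018, 0, 0, 0, 0, -0.12, -0.088, 0.027, 0, 0, 0, 0])

```text
time: 9.02
tcp_pos: [0.5296, -0.1326, 0.0438]
orientation: [0.989, 0.146, -0.0, -0.0]
ft_force: [0.1, -0.8, 0.3]
grip_width: 0.0
grasp_force: 0.0
```

```bash
python3 - <<'E'
from h import *
tip()
E
```

```text
t 9.025 tcp [ 0.5296 -0.1326  0.0438] F [ 0.1 -0.8  0.3] tip zmin 0.0757 mean [ 0.5371 -0.1292  0.0803] xr [0.014 0.013] 11
```

Emit:
move_arm(steps=[0, 0, 0.008, 0, 0, 0, 0, 0, 0, 0.014, 0, 0, 0, 0, 0, 0, 0.018, 0, 0, 0, 0, 0, 0, 0.022, 0, 0, 0, 0, 0, 0, 0.024, 0, 0, 0, 0])

```text
time: 9.7
tcp_pos: [0.5291, -0.1325, 0.0283]
orientation: [0.989, 0.146, 0.0, 0.0]
ft_force: [-5.4, 1.3, 17.8]
grip_width: -0.002
grasp_force: 8.5
```

Emit:
move_arm(steps=[0, 0, 0.002, 0, 0, 0, 0, 0, 0, -0.03, 0, 0, 0, 0, 0, 0, -0.1, 0, 0, 0, 0, 0, 0, -0.15, 0, 0, 0, 0, 0, 0, -0.15, 0, 0, 0, 0])

```text
time: 10.32
tcp_pos: [0.5309, -0.1329, 0.143]
orientation: [0.989, 0.146, 0.003, 0.001]
ft_force: [1.4, 0.6, 0.8]
grip_width: -0.0
grasp_force: 0.0
```

Emit:
move_arm(steps=[-0.1, 0, 0, 0, 0, 0, 0, -0.2, 0, 0, 0, 0, 0, 0, -0.25, 0, 0, 0, 0, 0, 0, -0.25, 0, 0, 0, 0, 0, 0, -0.25, 0, 0, 0, 0, 0, 0])

```text
time: 10.95
tcp_pos: [0.3493, -0.1865, 0.1391]
orientation: [0.989, 0.145, 0.0, -0.0]
ft_force: [-0.0, -0.7, 0.3]
grip_width: 0.001
grasp_force: 0.0
```

```bash
python3 - <<'E'
from h import *
p=heights();o=get_obs();print(o["time"],o["tcp_pos"],o["ft_force"])
p,_=grab_frame("top");q=np.load("top0.npz")["p"]
cv2.imwrite("pics/fin.png",np.hstack([x[120:380,360:600,::-1] for x in(q,p)]).repeat(1,0))
E
```

```text
near 0.0621 38
far 0.062 66
left 0.0618 49
right 0.062 49
11.0 [ 0.34981367 -0.18638505  0.13917416] [ 1.18027394 -0.02119787 -0.30930386]
```

View pics/fin.png

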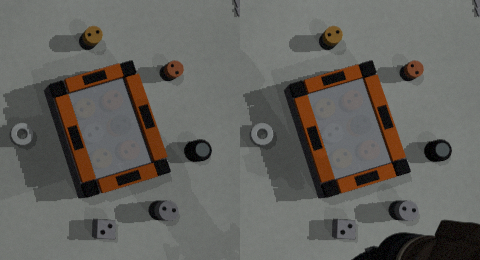

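The before and after views side by side show all four sections flush. The box and all six bystanders have not moved, and the hand is clear.

```bash
python3 -c "
from plant import *
print(finish_job())"
```

```text
the job is handed in; nothing more can be done
None
```

All four rim sections are pressed shut (camera depth shows each about 7 mm lower than at the start), the box and bystanders look unmoved, the hand is clear, and the job was handed in at about 11 s; no verdict was returned.

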